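# Set the board cradle's width with its stay arm

## Robot

A 6-joint arm with a two-finger parallel gripper is mounted at the origin on a cart in front of the work surface, level with it; the furniture and walls round the work are solid. World frame = base frame: x ahead of the robot, y to its left, z up, the work surface at z = 0. Lengths are in mm, angles in rad, forces in N, time in s.
With the tool pointing down it reaches from about 300 to 750 mm from the base axis. Payload 8.5 kg.
Tool frame: the origin (TCP) lies where the fingers leave the gripper's body, on its centre line; the fingertips stand 73 mm ahead of it and the grasp point (between the pads) lies pinch_z ahead of it (pinch_z is the distance from the TCP to the grasp point, in mm); y points along the fingers, z is the direction in which the jaws open and shut, and the axes are right-handed (so a half turn about y gives the same grasp; the last joint's range is limited). The gripper opens to 85 mm and grips with 20 to 120 N. Pads are 22 mm wide; open, the fingers measure 114 mm over their backs; the gripper's body (76 mm by 85 mm) begins 54 mm behind the grasp point. The pads swing forward as they close: fully open they stand 13 mm farther back than shut.
Start: joints at [1.011, 0.381, 1.297, -0, 1.464, -0.215], TCP at [185.896, 517.614, 303.922] pointing down, gripper open.
Joint ranges: [-3.11, 3.11], [-0.89, 2.33], [0.22, 2.48], [-1.42, 4.56], [0.17, 2.85], [-2.88, 2.88]. Speed limits (rad/s): [2.39, 2.39, 3.14, 3.14, 3.14, 3.14].

## Interface

Orientations are given as a rotation vector (axis times angle).
In Python, from cell import read_state, read_camera, camera_model, sign_off, pinch_z gives the robot as it stands.
- The arm moves only by the tool servo_tool, never from a script. Its argument "rows" is a list of rows, each a list of 3 entries, a list of its own where there are three numbers: the shift along the tool's x, y, z in cm, then the turn, a rotation vector about the tool's x, y, z in rad, then the opening, from -1 (shut) to 1 (fully open), so that 0 is half open. A call has exactly 5 rows; each row is the pose to reach, as a shift and turn from the pose commanded when the call began, along the tool's axes at that moment; what a row does not reach only later rows make up. A row lasts 1/12 s, in which the tool goes at most 41.7 mm and 7.16 degrees, less where a joint would pass 70% of its speed; a pose out of reach is approached as far as the arm can. A call with a gripper value outside its range is refused whole. The fingers move at their own pace and stop on an object; "force" is the grip in N (left out, the last holds). Time passes only in rows, so rows that repeat a pose let the fingers close, or fill a call up. It gives the time, the measured TCP pose, the force and the opening at its end, in the units of the state.
- read_state(): the state, without advancing time (a new reading comes with each control period).
- read_camera(name): name is "scene" or "top" or "wrist"; returns (picture, depth): 400x640x3 uint8, red, green, blue; 400x640 float32, mm along the optical axis (not along the pixel's ray), 0 where there is no reading.
- camera_model(name): a dict with "mtx" (3x3 intrinsics, pixels), "pose" (4x4, takes a point from camera to world coordinates); the wrist camera has in their place "mount" (4x4, takes a point from camera to tool coordinates, whose origin is the TCP and whose axes are the tool frame's). Camera axes: x right, y up, looking along -z (the intrinsics and any distortion apply to the point x, -y, -z); pixel columns grow to the right and rows downward; lengths in mm; the calibration is good to about 2 mm. The wrist camera is an equidistant fisheye: a pixel r from the principal point sees the ray r / f radians off the axis. A picture is of the moment at which its call begins: read the wrist's pose just before it. camera_model takes no time and is no camera call.
- sign_off(): hands the job in, once; it reports no verdict.
The state is a dict: "time_s": time; "joint_pos": joint angles; "dq": joint speeds; "joint_torque": joint torques, N m; "tcp_pos": TCP position; "tcp_rot": TCP orientation; "wrist_force": force on the tool from outside, world axes, zero at the start; "moment": the same for the moment, N m; "opening": opening from 0.0 (shut) to 1.0 (fully open).
Only numpy, scipy, OpenCV 4.12 (cv2) and the standard library are available. Lean on these libraries where they do the work, as an engineer would, in place of code of your own. Each camera call takes 0.05 s, during which the arm holds its last target.

## Task

Set the board cradle to its middle width. Take the stay arm by the black grip tab at its free end, use it to slide the jaw until the middle, yellow-ringed hole is over the upright brass-coloured peg, then lower the arm fully onto the peg so that the peg stands up through that hole, and let go.

Things in the scene. Friction and masses are not known exactly. Their poses are not given: they have to be found in the camera images.
- stay_arm (a joint): Stay arm: flat dark steel bar, 6 mm thick, hinged at one end to the cradle's sliding jaw. Value: rad above level; 0 = fully down (a stop), up to 1.2 = free end raised. Starts raised clear of the peg. Stiff hinge: stays where left, about 1 N at the free end moves it. Hinge line is level, 55 mm above the bench. The jaw carrying it slides 85 mm in all, about 2 N drag, and stays where left.
- stay_tab (a point): Grip point in the black upright tab at the arm's free end. Tab 14 mm wide (x), 26 long (y), 42 high; its top is 18 mm above this point; the bar below is 14 wide too. Axes turn with the arm: x = hinge line, y = along the arm away from the hinge, z = arm's upper side. Point is 212 mm from the hinge line along y, 26 mm above the arm's mid-plane. Pinched across x, the tab can pivot in the fingers.
- stay_hole (a point): Centre of the middle one of three round holes in the stay arm, the one with a yellow ring (red: nearer the hinge, blue: nearer the tab). Holes 19 mm across, 34 mm apart, through the 6 mm bar. Point in the arm's mid-plane, 139 mm from the hinge line along the arm, 73 mm short of the tab's point. Axes as stay_tab.
- peg (a point): Fixed upright brass-coloured peg, 9 mm thick, pointed, on a dark 20 mm collar. Point on its axis where the hole's centre comes when the arm is fully down: tip 16 mm above, collar top 4 mm and bench 55 mm below. Axes: z up; y = along the jaw's travel, hinge towards peg; x = parallel to the hinge line. Hinge, holes and tab stay in the plane x = 0. Jaws lie at +x, under 65 mm high.

How it is judged:
By the outcome, as a careful person would: the job done as asked, in the order asked, and still so for the second after the job is handed in, with the robot touching nothing.
It also fails if it takes over 32 s, if anything falls off the work surface, if the arm or the gripper's body presses on something with over 40 N, if the wrist force passes 120 N, or if a joint passes its speed limit or range.

## Working session

There is one attempt and no reset: what is moved stays moved. The work goes in short steps, Python scripts to look and compute and a tool call to move; the robot and the scene stay as the last step left them, time stands still between calls to the robot, and variables do not carry over. Pictures are saved under pics/ and viewed, and the job is handed in when it is done.

Besides the shell and the picture viewer there is one more tool, called as a command line: name --argument value ..., lists and objects as JSON in quotes. servo_tool: Moves the arm, as the interface text tells. Its arguments: {"type":"object","properties":{"rows":{"type":"array","items":{"type":"array"}},"force":{"type":"number"}},"required":["rows"]}

```bash
ls; mkdir -p pics; python3 - <<'E'
from cell import *
import cv2,numpy as np
s=read_state(); print({k:np.round(v,3) for k,v in s.items()}, pinch_z)
for n in ("scene","top"):
    p,d=read_camera(n); cv2.imwrite(f"pics/{n}0.png",p[:,:,::-1]); np.save(f"pics/{n}0p.npy",p); np.save(f"pics/{n}0d.npy",d)
    print(n,{k:np.round(v,3) for k,v in camera_model(n).items()})
print(camera_model("wrist"))
E
```

```text
pics
{'time_s': np.float64(0.0), 'joint_pos': array([ 1.011,  0.381,  1.298, -0.   ,  1.464, -0.215]), 'dq': array([-0.002,  0.002,  0.001, -0.   , -0.002,  0.002]), 'joint_torque': array([-0.0000e+00, -4.4847e+01, -2.3128e+01, -0.0000e+00,  5.0000e-03,
       -0.0000e+00]), 'tcp_pos': array([185.794, 517.475, 303.319]), 'tcp_rot': array([-1.555,  0.271, -0.27 ]), 'wrist_force': array([-0.226, -0.317, -0.535]), 'moment': array([-0.036, -0.039,  0.006]), 'opening': np.float64(1.003)} 53.900000000000006
scene {'mtx': array([[421.302,   0.   , 311.083],
       [  0.   , 421.302, 198.321],
       [  0.   ,   0.   ,   1.   ]]), 'pose': array([[-5.56000e-01,  3.31000e-01, -7.62000e-01, -1.20322e+02],
       [-8.31000e-01, -2.16000e-01,  5.13000e-01,  4.64421e+02],
       [ 6.00000e-03,  9.19000e-01,  3.95000e-01,  4.29660e+02],
       [ 0.00000e+00,  0.00000e+00,  0.00000e+00,  1.00000e+00]])}
top {'mtx': array([[456.925,   0.   , 321.215],
       [  0.   , 456.925, 202.163],
       [  0.   ,   0.   ,   1.   ]]), 'pose': array([[-5.00000e-03,  9.91000e-01, -1.34000e-01,  4.09348e+02],
       [-1.00000e+00, -5.00000e-03, -4.00000e-03,  1.20030e+01],
       [-5.00000e-03,  1.34000e-01,  9.91000e-01,  9.52323e+02],
       [ 0.00000e+00,  0.00000e+00,  0.00000e+00,  1.00000e+00]])}
{'mtx': array([[309.70691629,   0.        , 324.12914837],
       [  0.        , 309.70691629, 198.39502618],
       [  0.        ,   0.        ,   1.        ]]), 'mount': array([[ 1.10970095e-03, -9.54884956e-01, -2.96973887e-01,
        -7.41537306e+01],
       [-9.96241948e-04,  2.96972866e-01, -9.54885398e-01,
        -6.96074507e+01],
       [ 9.99998888e-01,  1.35549508e-03, -6.21745377e-04,
        -7.36553047e-01],
       [ 0.00000000e+00,  0.00000000e+00,  0.00000000e+00,
         1.00000000e+00]])}
```

View pics/scene0.png

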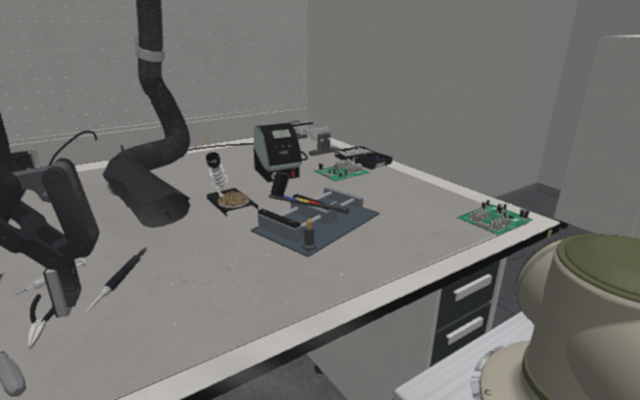

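View pics/top0.png

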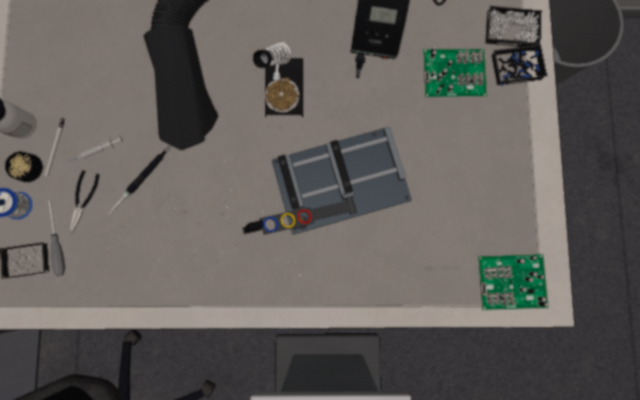

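```bash
python3 - <<'E'
import cv2,numpy as np
p=cv2.imread("pics/top0.png"); cv2.imwrite("pics/tz.png",cv2.resize(p[115:245,230:420],None,fx=4,fy=4,interpolation=cv2.INTER_CUBIC))
p=cv2.imread("pics/scene0.png"); cv2.imwrite("pics/sz.png",cv2.resize(p[140:260,240:390],None,fx=5,fy=5,interpolation=cv2.INTER_CUBIC))
E
```

```text
(no output)
```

View pics/tz.png

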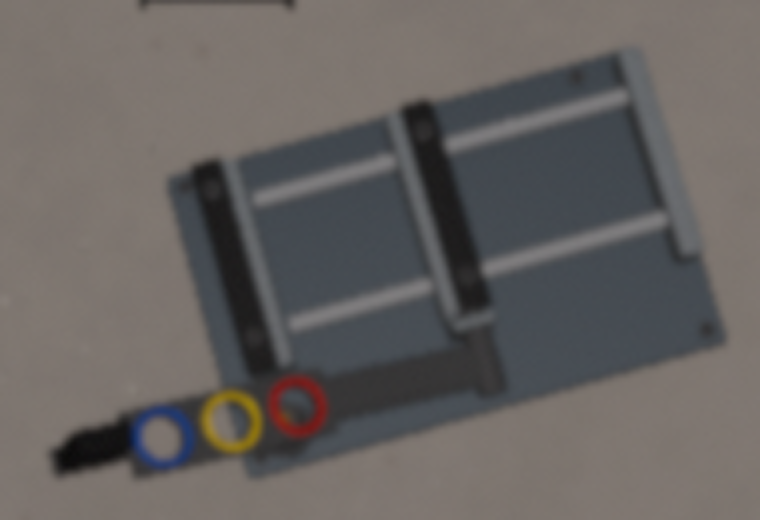

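View pics/sz.png

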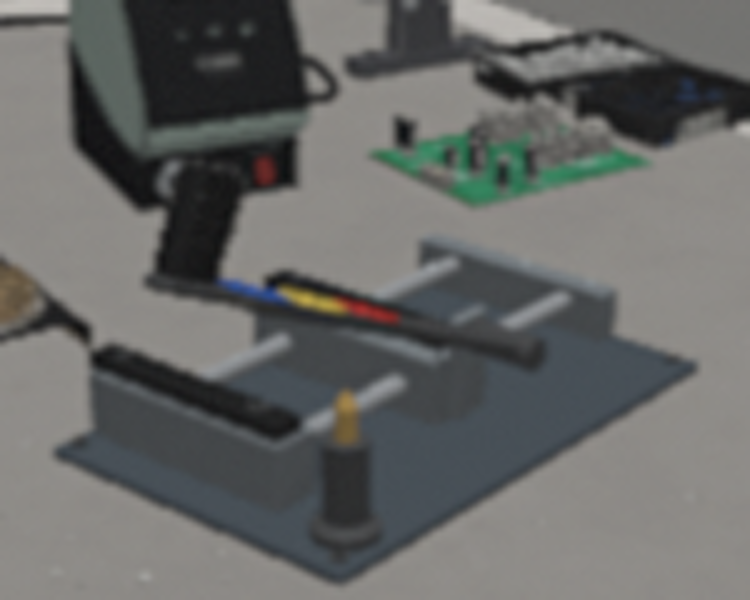

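```bash
cat > h.py <<'E'
import numpy as np,cv2
from cell import *
from scipy.spatial.transform import Rotation as R
def ray(n,u,v,tool=None):
    m=camera_model(n);K=m["mtx"]
    x=(u-K[0,2])/K[0,0];y=(v-K[1,2])/K[1,1]
    if n=="wrist":
        r=np.hypot(x,y);s=np.sinc(r/np.pi)/1.0
        d=np.array([x*s,-y*s,-np.cos(r)]);T=tool@m["mount"]
    else:
        d=np.array([x,-y,-1.]);T=m["pose"]
    d=T[:3,:3]@d
    return T[:3,3],d/np.linalg.norm(d)
def onz(n,u,v,z,tool=None):
    o,d=ray(n,u,v,tool);return o+d*(z-o[2])/d[2]
def tool():
    s=read_state();T=np.eye(4);T[:3,:3]=R.from_rotvec(s["tcp_rot"]).as_matrix();T[:3,3]=s["tcp_pos"];return T
def cross(*rs):
    A=sum(np.eye(3)-np.outer(d,d) for o,d in rs);b=sum((np.eye(3)-np.outer(d,d))@o for o,d in rs)
    x=np.linalg.solve(A,b);return x,[round(float(np.linalg.norm(np.cross(x-o,d))),1) for o,d in rs]
E
python3 - <<'E'
from h import *
t=lambda x,y:(230+(x+.5)/4-.5,115+(y+.5)/4-.5)
s=lambda x,y:(240+(x+.5)/5-.5,140+(y+.5)/5-.5)
c=[onz("top",*t(*q),5) for q in[(170,180),(632,50),(725,342),(255,475)]]
for q in c:print(q.round(1))
for a,b in((1,0),(2,3)):
    e=c[b]-c[a];print("dir",np.degrees(np.arctan2(e[1],e[0])),np.linalg.norm(e))
tip=onz("scene",*s(346,393),71);print("tip",tip)
print("tip top",onz("top",*t(290,412),71))
print(cross(ray("scene",*s(346,393)),ray("top",*t(290,412))))
P=np.load("pics/top0p.npy").astype(int);D=np.load("pics/top0d.npy")
for nm,q,qs in(("red",(298,405),(370,312)),("yel",(231,421),(315,300)),("blu",(163,436),(248,290))):
    print(nm,cross(ray("top",*t(*q)),ray("scene",*s(*qs))))
for q in [(488,362),(430,378),(100,445),(60,460),(430,200),(298,372)]:
    u,v=t(*q);d=D[int(round(v)),int(round(u))];o,r=ray("top",u,v);R0=camera_model("top")["pose"][:3,2];print(q,d,o+r*d/-(r@R0))
D=np.load("pics/scene0d.npy")
for q in [(200,220),(205,175),(520,348),(346,440),(185,265)]:
    u,v=s(*q);d=D[int(round(v)),int(round(u))];o,r=ray("scene",u,v);R0=camera_model("scene")["pose"][:3,2];print("s",q,d,o+r*d/-(r@R0))
E
```

```text
[628.9 119.6   5. ]
[ 698.5 -126.8    5. ]
[ 540.6 -171.6    5. ]
[472.3  74.    5. ]
dir 105.76690143751652 256.0208959428515
dir 105.53929716791359 254.88896839844423
tip [493.0393768   56.57702624  71.        ]
tip top [498.3925294   52.81732631  71.        ]
(array([498.67997939,  52.9112909 ,  67.73308149]), [0.1, 0.1])
red (array([497.11672884,  45.73136316, 101.56760297]), [2.4, 2.4])
yel (array([488.52892941,  76.09287439, 116.918329  ]), [2.1, 2.1])
blu (array([481.64922143, 107.12730783, 130.45067411]), [0.3, 0.3])
(488, 362) 897.2356 [523.43801763 -43.96962774  62.10876219]
(430, 378) 885.5152 [514.39911852 -15.09680688  72.83493002]
(100, 445) 771.57367 [473.51433124 127.84967145 182.88503416]
(60, 460) 793.6443 [468.97755213 148.56712548 160.08712355]
(430, 200) 920.0628 [607.29471868 -16.6336575   50.5182835 ]
(298, 372) 858.0744 [514.22963312  47.69823839 100.7643969 ]
s (200, 220) 717.84357 [464.91391952 135.29280191 168.92955336]
s (205, 175) 712.8116 [464.90951203 132.91238204 184.75607703]
s (520, 348) 884.4526 [508.19499538 -41.14600311  59.78564192]
s (346, 440) 820.99054 [488.96640178  59.20213862  53.00809386]
s (185, 265) 716.21796 [461.36297616 143.57304162 155.4354118 ]
```

```bash
python3 - <<'E'
from h import *
T=tool();print(T.round(3))
D=np.load("pics/top0d.npy");R0=camera_model("top")["pose"][:3,2]
for u,v in[(165,45),(195,45),(185,90),(210,110),(185,140),(165,135),(265,58),(285,95),(370,40),(14,120),(17,205)]:
    d=D[v,u];o,r=ray("top",u,v);print(u,v,(o+r*d/-(r@R0)).round(0))
E
```

```text
[[ 9.41000e-01 -1.00000e-03  3.38000e-01  1.85818e+02]
 [-3.38000e-01 -1.00000e-03  9.41000e-01  5.17497e+02]
 [-0.00000e+00 -1.00000e+00 -1.00000e-03  3.03389e+02]
 [ 0.00000e+00  0.00000e+00  0.00000e+00  1.00000e+00]]
165 45 [823. 311. 134.]
195 45 [846. 268.  87.]
185 90 [740. 275. 118.]
210 110 [718. 239.  65.]
185 140 [639. 269. 125.]
165 135 [652. 309. 117.]
265 58 [814. 126.  95.]
285 95 [763.  91.  26.]
370 40 [854. -84.  87.]
14 120 [699. 633.  67.]
17 205 [529. 624.  50.]
```

servo_tool --rows '[[[3.2,-0.1,-2.1],[0,0.1,0],0],[[6.4,-0.3,-4.2],[0,0.2,0],0],[[9.6,-0.4,-6.4],[0,0.3,0],0],[[12.8,-0.5,-8.5],[0,0.4,0],0],[[16,-0.7,-10.6],[0,0.5,0],0]]' --force 30

```text
time_s: 0.52
tcp_pos: [301.1, 362.2, 310.6]
tcp_rot: [-1.468, 0.664, -0.663]
wrist_force: [1.2, 0.3, 0.3]
opening: 0.502
```

```bash
cat >> h.py <<'E'
def rel(p,xdir):
    """shift(cm) & turn to bring TCP to p, pointing down, tool x along xdir (world)"""
    T=tool();xd=np.array([*xdir[:2],0.]);xd/=np.linalg.norm(xd);y=np.array([0,0,-1.]);z=np.cross(xd,y)
    G=np.stack([xd,y,z],1)
    print("shift",(T[:3,:3].T@(np.array(p)-T[:3,3])/10).round(2),"turn",R.from_matrix(T[:3,:3].T@G).as_rotvec().round(3),"at",T[:3,3].round(1))
E
python3 - <<'E'
from h import *
rel([474,130,320],[.269,-.963]);print(read_state()["time_s"])
E
```

```text
shift [28.85 -0.93 -2.36] turn [0.001 0.449 0.   ] at [301.1 362.2 310.6]
0.5167
```

servo_tool --rows '[[[3.5,-0.1,-0.3],[0,0.09,0],0],[[7,-0.2,-0.6],[0,0.18,0],0],[[10.5,-0.4,-0.9],[0,0.27,0],0],[[14,-0.5,-1.1],[0,0.36,0],0],[[17.5,-0.6,-1.4],[0,0.45,0],0]]'

```text
time_s: 0.93
tcp_pos: [407.1, 222.0, 316.9]
tcp_rot: [-1.326, 1.007, -1.007]
wrist_force: [-0.0, 0.4, 0.2]
opening: 0.502
```

```bash
python3 - <<'E'
from h import *
rel([474,130,320],[.269,-.963])
E
```

```text
shift [10.66 -0.31  3.98] turn [ 0.    -0.001 -0.   ] at [407.1 222.  316.9]
```

servo_tool --rows '[[[3.3,-0.1,1.3],[0,0,0],0],[[6.6,-0.2,2.6],[0,0,0],0],[[9.5,-0.3,3.6],[0,0,0],0],[[10.7,-0.3,4],[0,0,0],0],[[10.7,-0.3,4],[0,0,0],0]]'

```text
time_s: 1.35
tcp_pos: [475.2, 129.7, 319.4]
tcp_rot: [-1.327, 1.006, -1.006]
wrist_force: [-0.1, -0.5, -0.6]
opening: 0.504
```

```bash
python3 - <<'E'
from h import *
T=tool();p,d=read_camera("wrist");cv2.imwrite("pics/w1.png",p[:,:,::-1]);np.save("pics/w1T.npy",T);np.save("pics/w1d.npy",d);print(T.round(2))
E
```

```text
[[ 2.7000e-01 -0.0000e+00  9.6000e-01  4.7515e+02]
 [-9.6000e-01 -0.0000e+00  2.7000e-01  1.2968e+02]
 [ 0.0000e+00 -1.0000e+00 -0.0000e+00  3.1936e+02]
 [ 0.0000e+00  0.0000e+00  0.0000e+00  1.0000e+00]]
```

View pics/w1.png

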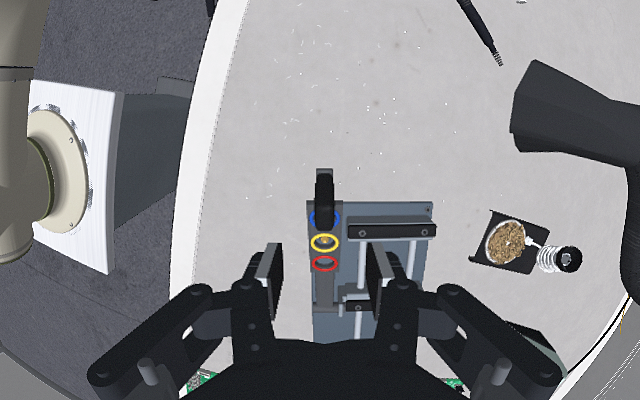

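```bash
python3 - <<'E'
import cv2
p=cv2.imread("pics/w1.png"); cv2.imwrite("pics/w1z.png",cv2.resize(p[160:320,270:450],None,fx=4,fy=3.75*4/3.75,interpolation=cv2.INTER_CUBIC)[:600])
E
```

```text
(no output)
```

View pics/w1z.png

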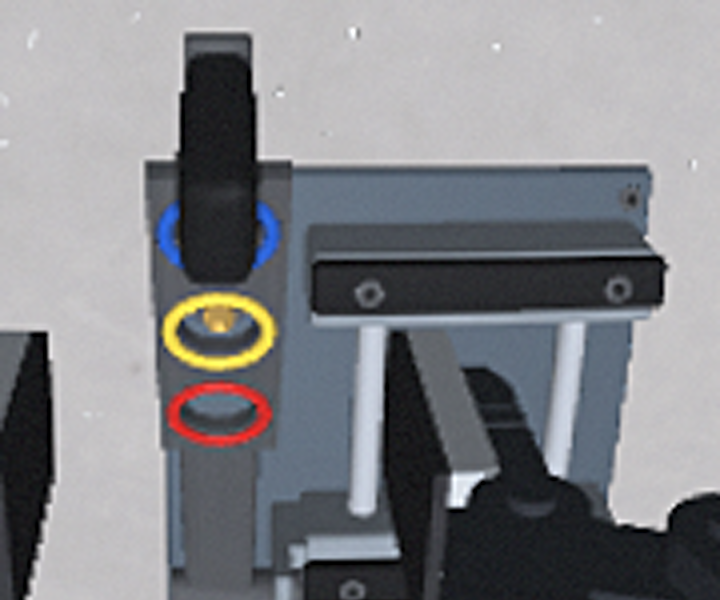

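```bash
python3 - <<'E'
from h import *
T=np.load("pics/w1T.npy");D=np.load("pics/w1d.npy")
w=lambda x,y:(270+(x+.5)/4-.5,160+(y+.5)/4-.5)
t=lambda x,y:(230+(x+.5)/4-.5,115+(y+.5)/4-.5)
s=lambda x,y:(240+(x+.5)/5-.5,140+(y+.5)/5-.5)
sh=lambda p:(p.round(1),"along",round(float(p@[-.269,.963,0]),1),"lat",round(float(p@[.963,.269,0]),1))
pr=ray("wrist",*w(219,310),T)
print("peg71",sh(onz("wrist",*w(219,310),71,T)), cross(pr,ray("scene",*s(346,393))),cross(pr,ray("top",*t(290,412))))
c=[onz("wrist",*w(*q),5,T) for q in[(146,163),(650,168)]]
e=c[1]-c[0];print("plate front edge angle",np.degrees(np.arctan2(e[1],e[0])), np.linalg.norm(e))
for nm,q,qt,z in(("red",(219,413),(298,405),101),("yel",(220,331),(231,421),115),("blu",(219,236),(163,436),129)):
    print(nm,sh(onz("wrist",*w(*q),z,T)),sh(onz("top",*t(*qt),z)),cross(ray("wrist",*w(*q),T),ray("top",*t(*qt)),ray("scene",*s(*{"red":(370,312),"yel":(315,300),"blu":(248,290)}[nm]))))
M=T@camera_model("wrist")["mount"]
for q in [(218,80),(218,120),(218,150),(218,180),(218,200),(218,230),(218,260),(218,45),(184,150),(254,150)]:
    u,v=w(*q);d=D[int(round(v)),int(round(u))];o,r=ray("wrist",u,v,T);print(q,d.round(0),sh(o+r*d/-(r@M[:3,2])))
E
```

```text
peg71 (array([495. ,  62.6,  71. ]), 'along', -72.9, 'lat', 493.5) (array([494.10460968,  59.18777671,  70.05605301]), [3.0, 3.0]) (array([498.97341515,  53.69012247,  50.61786344]), [1.5, 1.5])
plate front edge angle 14.92923086925108 170.090841052875
red (array([499.4,  46.7, 101. ]), 'along', -89.3, 'lat', 493.5) (array([498.6,  47.7, 101. ]), 'along', -88.2, 'lat', 493.0) (array([498.19286729,  45.83412187, 100.84479202]), [1.5, 1.9, 3.1])
yel (array([491.4,  76.4, 115. ]), 'along', -58.6, 'lat', 493.8) (array([489.9,  77.9, 115. ]), 'along', -56.7, 'lat', 492.8) (array([489.76886703,  76.19327942, 116.18369646]), [1.6, 1.6, 2.8])
blu (array([483. , 105.5, 129. ]), 'along', -28.3, 'lat', 493.5) (array([481.9, 107.5, 129. ]), 'along', -26.1, 'lat', 493.0) (array([482.21140801, 106.70251592, 130.46601197]), [0.9, 0.8, 0.4])
(218, 80) 235.0 (array([471.1, 147.4, 159.9]), 'along', 15.2, 'lat', 493.3)
(218, 120) 227.0 (array([472.4, 142.7, 170.7]), 'along', 10.3, 'lat', 493.3)
(218, 150) 219.0 (array([473.3, 139.7, 179.1]), 'along', 7.2, 'lat', 493.3)
(218, 180) 214.0 (array([474.2, 136.4, 185.6]), 'along', 3.8, 'lat', 493.3)
(218, 200) 214.0 (array([475.1, 133.3, 187.1]), 'along', 0.6, 'lat', 493.3)
(218, 230) 219.0 (array([476.8, 126.9, 184.2]), 'along', -6.0, 'lat', 493.3)
(218, 260) 223.0 (array([478.7, 120.3, 181.2]), 'along', -13.0, 'lat', 493.3)
(218, 45) 242.0 (array([469.8, 152.3, 151.5]), 'along', 20.2, 'lat', 493.3)
(184, 150) 221.0 (array([467.6, 137.7, 177.8]), 'along', 6.8, 'lat', 487.3)
(254, 150) 227.0 (array([480.2, 139.4, 172.3]), 'along', 5.1, 'lat', 499.9)
```

servo_tool --rows '[[[0,2.5,0.1],[0,0,0],0],[[-0.1,5,0.1],[0,0,0],0],[[-0.1,7.5,0.1],[0,0,0],0],[[-0.1,9.9,0.1],[0,0,0],0],[[-0.1,9.9,0.1],[0,0,0],0]]'

```text
time_s: 1.82
tcp_pos: [472.2, 134.1, 217.3]
tcp_rot: [-1.333, 1.008, -0.998]
wrist_force: [-1.1, -0.5, -0.3]
opening: 0.496
```

```bash
python3 - <<'E'
from h import *
T=tool();p,d=read_camera("wrist");cv2.imwrite("pics/w2.png",p[:,:,::-1]);print(T.round(3)[:3,3], read_state()["wrist_force"])
p,d=read_camera("scene");cv2.imwrite("pics/s2.png",cv2.resize(p[120:270,230:400,::-1],None,fx=4,fy=4,interpolation=cv2.INTER_CUBIC))
E
```

```text
[472.199 134.06  217.309] [0.18616199 1.00392993 0.26771771]
```

View pics/w2.png

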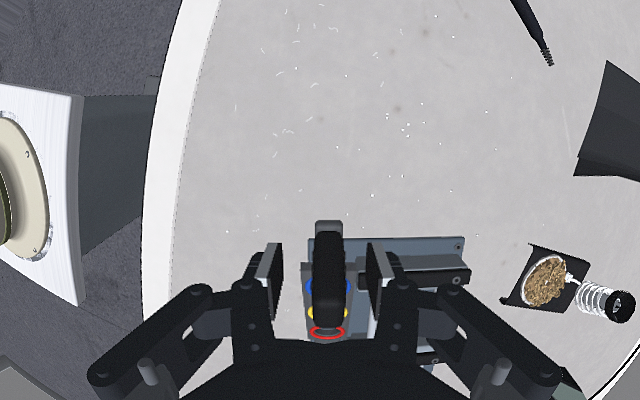

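View pics/s2.png

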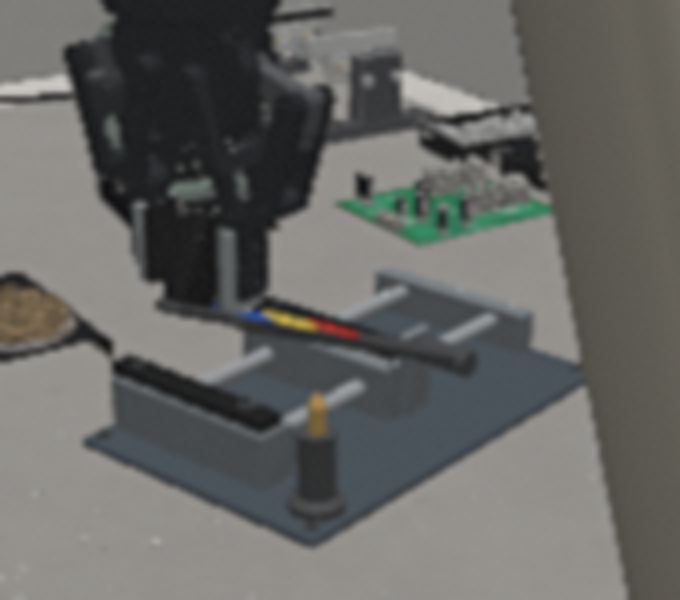

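```bash
python3 - <<'E'
from h import *
d=np.array([-.269,.963,0]);l=np.array([.963,.269,0])
d/=np.linalg.norm(d);l/=np.linalg.norm(l)
rel(d*-1.9+l*493.4+[0,0,220],-d); T=tool(); print(T.round(3)); print(T[:3,3]@d,T[:3,3]@l, read_state()["dq"].round(3))
E
```

```text
shift [0.32 0.13 0.07] turn [ 0.001  0.005 -0.   ] at [474.2 133.8 221.3]
[[ 2.74000e-01 -1.00000e-03  9.62000e-01  4.74184e+02]
 [-9.62000e-01  0.00000e+00  2.74000e-01  1.33802e+02]
 [-0.00000e+00 -1.00000e+00 -1.00000e-03  2.21319e+02]
 [ 0.00000e+00  0.00000e+00  0.00000e+00  1.00000e+00]]
1.296502115520231 492.6981203755595 [-0.008 -0.026 -0.041 -0.002  0.005 -0.003]
```

servo_tool --rows '[[[0.3,0.1,0.1],[0,0,0],0],[[0.3,0.1,0.1],[0,0,0],-1],[[0.3,0.1,0.1],[0,0,0],-1],[[0.3,0.1,0.1],[0,0,0],-1],[[0.3,0.1,0.1],[0,0,0],-1]]' --force 30

```text
time_s: 2.33
tcp_pos: [475.2, 130.2, 220.3]
tcp_rot: [-1.329, 1.005, -1.002]
wrist_force: [-7.5, -0.8, 2.4]
opening: 0.156
```

```bash
cat >> h.py <<'E'
dd=np.array([-.269,.963,0]);ll=np.array([.963,.269,0]);dd/=np.linalg.norm(dd);ll/=np.linalg.norm(ll)
def st():
    s=read_state();p=s["tcp_pos"];f=s["wrist_force"]
    print("t",s["time_s"].round(2),"along",(p@dd).round(1),"lat",(p@ll).round(1),"z",p[2].round(1),"open",s["opening"].round(3),"F along/lat/z",(f@dd).round(1),(f@ll).round(1),f[2].round(1),"M",s["moment"].round(2))
E
python3 -c "
from h import *
st();rel(dd*-1.9+ll*493.4+[0,0,220],-dd)"
```

```text
Traceback (most recent call last):
  File "h.py", line 29, in st
    print("t",s["time_s"].round(2),"along",(p@dd).round(1),"lat",(p@ll).round(1),"z",p[2].round(1),"open",s["opening"].round(3),"F along/lat/z",(f@dd).round(1),(f@ll).round(1),f[2].round(1),"M",s["moment"].round(2))
              ^^^^^^^^^^^^^^^^^
AttributeError: 'float' object has no attribute 'round'
```

servo_tool --rows '[[[0.4,0,0],[0,0,0],-1],[[1.0,0,-0.1],[0,0,0],-1],[[1.6,0,-0.1],[0,0,0],-1],[[2.2,0,-0.1],[0,0,0],-1],[[2.5,0,-0.1],[0,0,0],-1]]'

```text
time_s: 2.75
tcp_pos: [482.1, 105.1, 220.3]
tcp_rot: [-1.328, 1.004, -1.004]
wrist_force: [-5.6, 0.7, 3.4]
opening: 0.16
```

```bash
sed -i 's/s\["time_s"\].round(2)/round(float(s["time_s"]),2)/;s/s\["opening"\].round(3)/round(float(s["opening"]),3)/' h.py; python3 - <<'E'
from h import *
st();T=tool();np.save("pics/w3T.npy",T);p,d=read_camera("wrist");np.save("pics/w3d.npy",d);st()
cv2.imwrite("pics/w3.png",cv2.resize(p[190:360,260:460,::-1],None,fx=4,fy=3.5,interpolation=cv2.INTER_CUBIC))
p,d=read_camera("scene");cv2.imwrite("pics/s3.png",cv2.resize(p[120:270,230:400,::-1],None,fx=4,fy=4,interpolation=cv2.INTER_CUBIC))
p,d=read_camera("top");cv2.imwrite("pics/t3.png",cv2.resize(p[115:245,230:420,::-1],None,fx=4,fy=4,interpolation=cv2.INTER_CUBIC))
E
```

```text
t 2.75 along -28.5 lat 492.6 z 220.3 open 0.16 F along/lat/z 2.2 -5.2 3.4 M [-0.14  0.58 -0.06]
t 2.8 along -28.8 lat 492.6 z 220.3 open 0.162 F along/lat/z -1.1 -5.2 2.7 M [-0.5   0.53 -0.01]
```

View pics/w3.png

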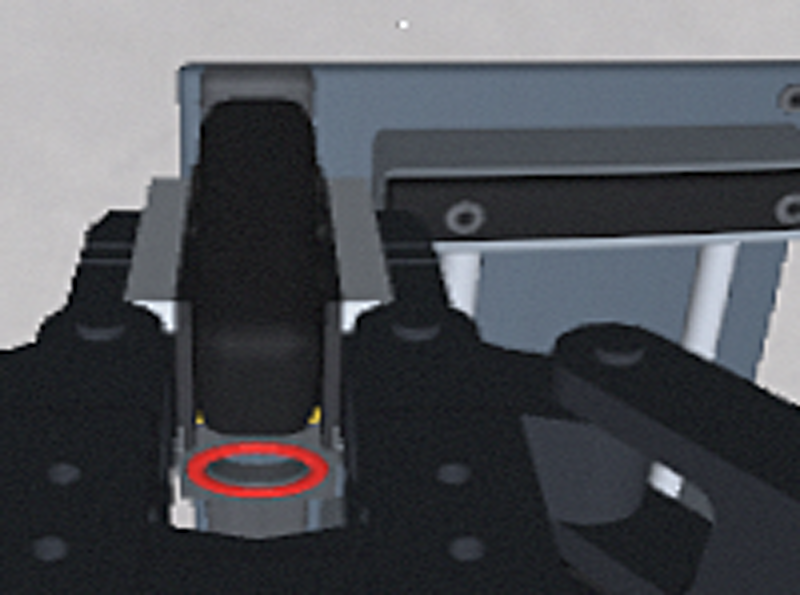

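View pics/s3.png

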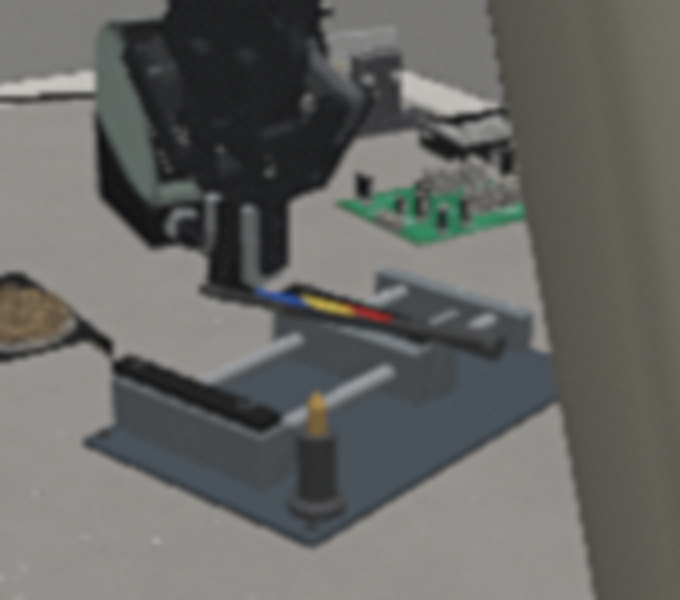

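View pics/t3.png

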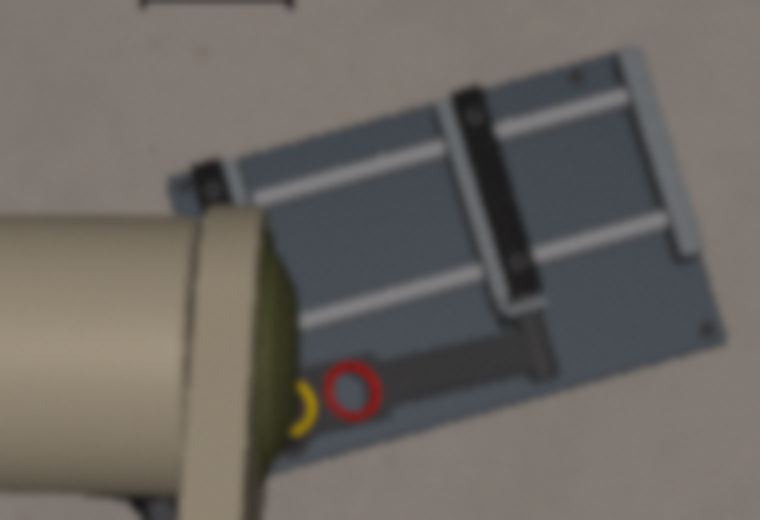

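```bash
python3 - <<'E'
from h import *
p=cv2.imread("pics/w1.png"); cv2.imwrite("pics/w1zz.png",cv2.resize(p[225:255,305:345],None,fx=16,fy=16,interpolation=cv2.INTER_NEAREST))
T=np.load("pics/w1T.npy")
def proj(n,P,T=None):
    m=camera_model(n);M=(T@m["mount"]) if n=="wrist" else m["pose"]
    c=np.linalg.inv(M)@np.append(P,1);c=c[:3];K=m["mtx"]
    v=np.array([c[0],-c[1],-c[2]])
    if n=="wrist":
        r=np.hypot(v[0],v[1]);th=np.arctan2(r,v[2]);return K[:2,:2]@(v[:2]/r*th)+K[:2,2]
    return (K@v)[:2]/v[2]
for a in(-70,-73,-76,-79):
    for z in (71,67,60,51):
        P=dd*a+ll*493.4+[0,0,z];print(a,z,"wrist zz",((proj("wrist",P,T)-[305,225]+.5)*16).round(0),"scene zoom5",((proj("scene",P)-[240,140]+.5)*5).round(0))
th=.42
for L in(105,139,173):
    P=dd*(-184.9+L*np.cos(th)-3*np.sin(th))+ll*493.4+[0,0,55+L*np.sin(th)+3*np.cos(th)];print(L,((proj("wrist",P,T)-[270,160]+.5)*4).round(0),"sz",((proj("scene",P)-[240,140]+.5)*5).round(0))
E
```

```text
-70 71 wrist zz [315. 165.] scene zoom5 [326. 398.]
-70 67 wrist zz [315. 142.] scene zoom5 [326. 407.]
-70 60 wrist zz [315. 103.] scene zoom5 [326. 423.]
-70 51 wrist zz [315.  55.] scene zoom5 [326. 444.]
-73 71 wrist zz [315. 203.] scene zoom5 [331. 395.]
-73 67 wrist zz [315. 180.] scene zoom5 [331. 405.]
-73 60 wrist zz [315. 141.] scene zoom5 [331. 421.]
-73 51 wrist zz [315.  92.] scene zoom5 [331. 441.]
-76 71 wrist zz [315. 242.] scene zoom5 [336. 393.]
-76 67 wrist zz [315. 219.] scene zoom5 [336. 402.]
-76 60 wrist zz [315. 179.] scene zoom5 [336. 418.]
-76 51 wrist zz [315. 129.] scene zoom5 [336. 439.]
-79 71 wrist zz [315. 280.] scene zoom5 [341. 390.]
-79 67 wrist zz [315. 257.] scene zoom5 [341. 400.]
-79 60 wrist zz [315. 216.] scene zoom5 [341. 416.]
-79 51 wrist zz [315. 166.] scene zoom5 [341. 436.]
105 [219. 416.] sz [361. 312.]
139 [219. 333.] sz [307. 303.]
173 [219. 235.] sz [250. 294.]
```

View pics/w1zz.png

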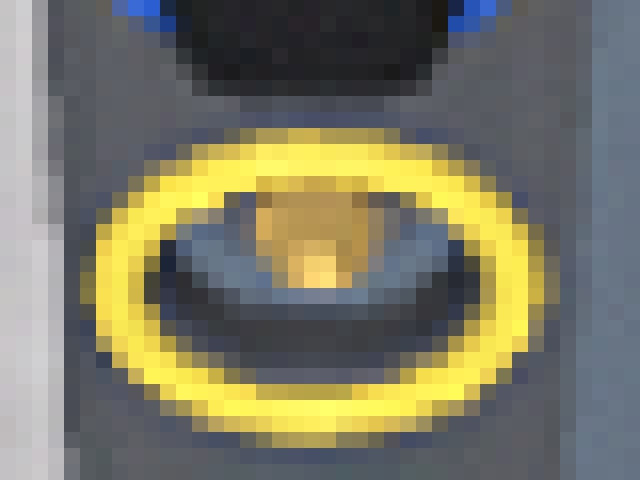

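servo_tool --rows '[[[0.4,0,0],[0,0,0],-1],[[0.7,0,0],[0,0,0],-1],[[0.2,1,0],[0,0,0],-1],[[-0.3,2.0,0],[0,0,0],-1],[[-0.3,2.0,0],[0,0,0],-1]]'

```text
time_s: 3.32
tcp_pos: [481.1, 108.7, 198.9]
tcp_rot: [-1.328, 1.005, -1.003]
wrist_force: [-3.5, -1.4, -1.9]
opening: 0.162
```

```bash
python3 - <<'E'
from h import *
st()
E
```

```text
t 3.32 along -24.7 lat 492.6 z 198.9 open 0.162 F along/lat/z -0.4 -3.7 -1.9 M [-0.3   0.46 -0.1 ]
```

servo_tool --rows '[[[-0.2,0.6,0],[0,0,0],-1],[[-0.4,1.2,0],[0,0,0],-1],[[-0.6,1.7,0],[0,0,0],-1],[[-0.8,2.2,0],[0,0,0],-1],[[-0.8,2.2,0],[0,0,0],-1]]'

```text
time_s: 3.73
tcp_pos: [479.0, 116.1, 177.6]
tcp_rot: [-1.329, 1.004, -1.003]
wrist_force: [-5.2, -1.2, -0.7]
opening: 0.161
```

```bash
python3 - <<'E'
from h import *
st()
T=tool();p,d=read_camera("wrist")
cv2.imwrite("pics/w4.png",cv2.resize(p[190:360,260:460,::-1],None,fx=4,fy=3.5,interpolation=cv2.INTER_CUBIC))
p,d=read_camera("scene");cv2.imwrite("pics/s4.png",cv2.resize(p[170:260,250:370,::-1],None,fx=6,fy=6,interpolation=cv2.INTER_CUBIC))
E
```

```text
t 3.73 along -17.0 lat 492.6 z 177.6 open 0.161 F along/lat/z 0.3 -5.3 -0.7 M [-0.5   0.55 -0.11]
```

View pics/w4.png

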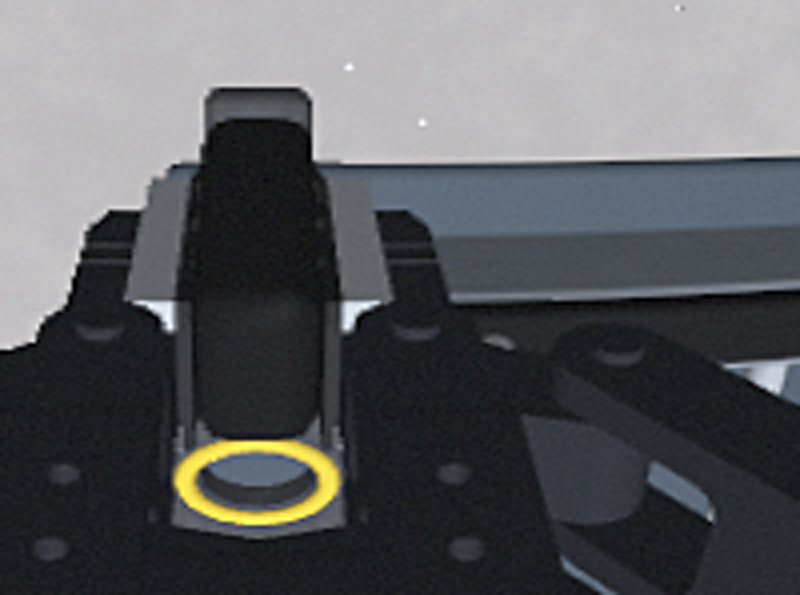

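View pics/s4.png

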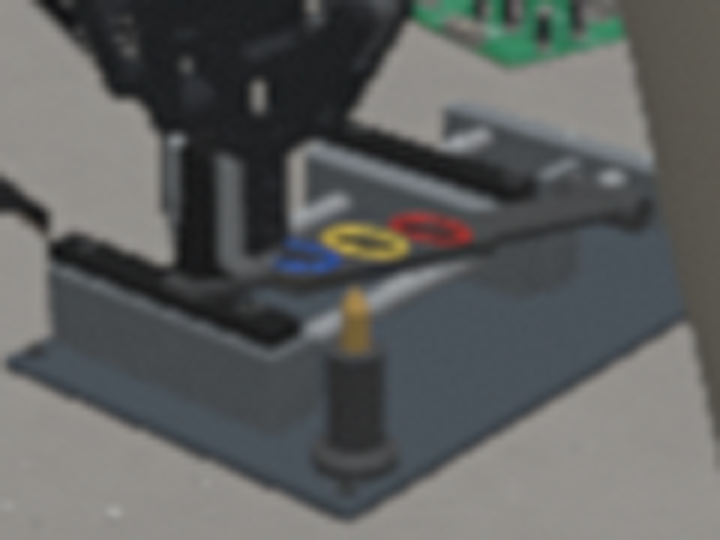

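```bash
cat >> h.py <<'E'
def proj(n,P,T=None):
    m=camera_model(n);M=(T@m["mount"]) if n=="wrist" else m["pose"]
    c=(np.linalg.inv(M)@np.append(P,1))[:3];K=m["mtx"]
    v=np.array([c[0],-c[1],-c[2]])
    if n=="wrist":
        r=np.hypot(v[0],v[1]);th=np.arctan2(r,v[2]);return K[:2,:2]@(v[:2]/r*th)+K[:2,2]
    return (K@v)[:2]/v[2]
E
python3 - <<'E'
from h import *
from scipy.optimize import fsolve
T=tool();p=T[:3,3];za=p[2]-54.3
th=fsolve(lambda t:55+212*np.sin(t)+26*np.cos(t)-za,.2)[0]
hin=p@dd+.6-(212*np.cos(th)-26*np.sin(th));print("theta",th,"hinge",hin,"hole->",hin+139)
f=lambda q:((q-[250,170]+.5)*6).round(0)
fw=lambda q:((q-[260,190]+.5)*[4,3.5]).round(0)
for L in(105,139,173):
    P=dd*(hin+L*np.cos(th)-3*np.sin(th))+ll*493.4+[0,0,55+L*np.sin(th)+3*np.cos(th)];print(L,"scene",f(proj("scene",P)),"wrist",fw(proj("wrist",P,T)))
for a in(-74,-77,-79,-81,-83):
    P=dd*a+ll*493.4+[0,0,71];print(a,"tip scene",f(proj("scene",P)),"wrist",fw(proj("wrist",P,T)))
E
```

```text
theta 0.20545061291974356 hinge -218.7541655936168 hole-> -79.75416559361679
105 scene [424. 229.] wrist [257. 574.]
139 scene [359. 241.] wrist [257. 482.]
173 scene [289. 255.] wrist [258. 363.]
-74 tip scene [340. 293.] wrist [258. 398.]
-77 tip scene [346. 290.] wrist [258. 409.]
-79 tip scene [350. 288.] wrist [258. 417.]
-81 tip scene [354. 286.] wrist [258. 425.]
-83 tip scene [358. 284.] wrist [257. 432.]
```

servo_tool --rows '[[[-0.2,0.7,0],[0,0,0],-1],[[-0.4,1.4,0],[0,0,0],-1],[[-0.6,2.1,0],[0,0,0],-1],[[-0.7,2.8,0],[0,0,0],-1],[[-0.7,2.8,0],[0,0,0],-1]]'

```text
time_s: 4.25
tcp_pos: [477.1, 123.0, 149.4]
tcp_rot: [-1.328, 1.005, -1.002]
wrist_force: [-6.2, -0.1, -0.0]
opening: 0.159
```

```bash
python3 - <<'E'
from h import *
st()
p,d=read_camera("wrist")
cv2.imwrite("pics/w5.png",cv2.resize(p[190:360,260:460,::-1],None,fx=4,fy=3.5,interpolation=cv2.INTER_CUBIC))
p,d=read_camera("scene");cv2.imwrite("pics/s5.png",cv2.resize(p[170:260,250:370,::-1],None,fx=6,fy=6,interpolation=cv2.INTER_CUBIC))
E
```

```text
t 4.25 along -9.9 lat 492.6 z 149.4 open 0.159 F along/lat/z 1.6 -6.0 -0.0 M [-0.29  0.68 -0.11]
```

View pics/w5.png

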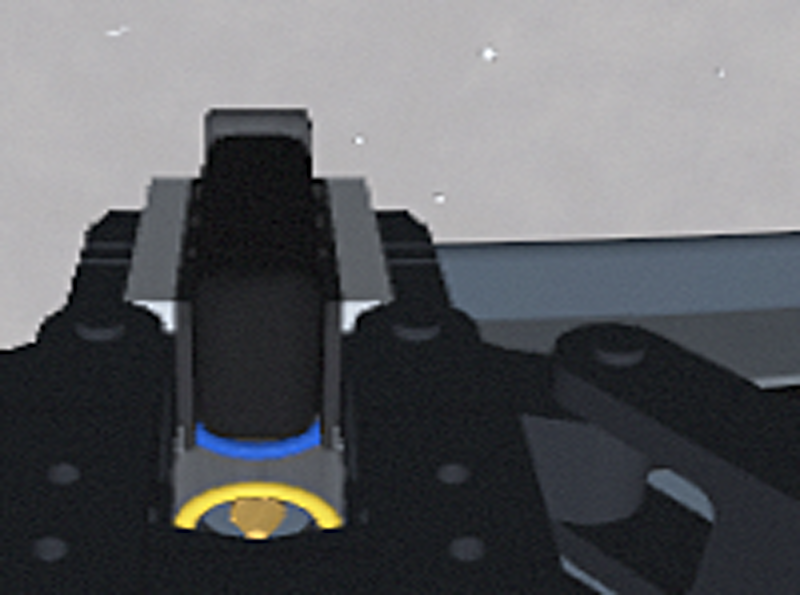

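View pics/s5.png

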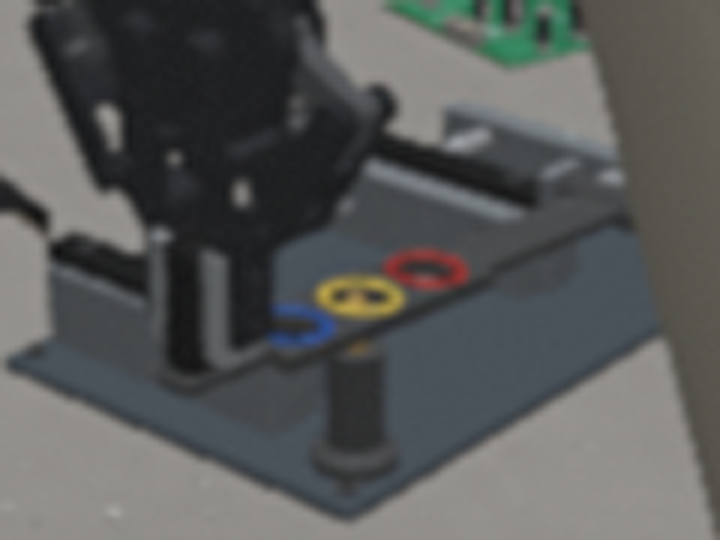

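The peg tip is inside the yellow hole, near its centre. Next I lower the arm the rest of the way.

servo_tool --rows '[[[-0.1,0.4,0],[0,0,0],-1],[[-0.2,0.8,0],[0,0,0],-1],[[-0.3,1.2,0],[0,0,0],-1],[[-0.3,1.5,0],[0,0,0],-1],[[-0.3,1.5,0],[0,0,0],-1]]'

```text
time_s: 4.77
tcp_pos: [476.3, 125.7, 135.2]
tcp_rot: [-1.328, 1.004, -1.003]
wrist_force: [-6.5, -0.1, 0.9]
opening: 0.161
```

```bash
python3 - <<'E'
from h import *
st()
E
```

```text
t 4.77 along -7.1 lat 492.6 z 135.2 open 0.161 F along/lat/z 1.7 -6.2 0.9 M [-0.47  0.66 -0.03]
```

Push further until the stop shows up in the force.

servo_tool --rows '[[[0,0.1,0],[0,0,0],-1],[[0,0.2,0],[0,0,0],-1],[[0,0.2,0],[0,0,0],-1],[[0,0.3,0],[0,0,0],-1],[[0,0.3,0],[0,0,0],-1]]'

```text
time_s: 5.18
tcp_pos: [476.4, 125.6, 134.6]
tcp_rot: [-1.327, 1.003, -1.004]
wrist_force: [-14.0, -2.1, 26.3]
opening: 0.161
```

```bash
python3 - <<'E'
from h import *
st()
E
```

```text
t 5.18 along -7.2 lat 492.7 z 134.6 open 0.161 F along/lat/z 1.7 -14.0 26.3 M [-0.68  2.04 -0.08]
```

```bash
python3 - <<'E'
from h import *
T=np.load("pics/w1T.npy")
for q in[(310,228),(312,262),(312,315)]:
    P=onz("wrist",270+q[0]/4,160+q[1]/4,55,T);print((P@dd).round(1),(P@ll-493.4).round(1))
E
```

```text
-54.8 26.9
-65.4 27.7
-82.4 28.2
```

servo_tool --rows '[[[0,-0.2,0],[0,0,0],-1],[[0,-0.2,0],[0,0,0],-0.2],[[0,-0.2,0],[0,0,0],-0.2],[[0,-0.2,0],[0,0,0],-0.2],[[0,-0.2,0],[0,0,0],-0.2]]'

```text
time_s: 5.6
tcp_pos: [477.1, 126.0, 134.1]
tcp_rot: [-1.326, 1.003, -1.004]
wrist_force: [-0.4, 0.5, 0.0]
opening: 0.395
```

```bash
python3 - <<'E'
from h import *
st()
E
```

```text
t 5.6 along -7.0 lat 493.4 z 134.1 open 0.395 F along/lat/z 0.6 -0.3 0.0 M [ 0.02 -0.03 -0.1 ]
```

Released without contact force; go straight up.

servo_tool --rows '[[[0,-1.5,0],[0,0,0],-0.2],[[0,-4,0],[0,0,0],-0.2],[[0,-7.5,0],[0,0,0],-0.2],[[0,-11,0],[0,0,0],-0.2],[[0,-14,0],[0,0,0],-0.2]]'

```text
time_s: 6.02
tcp_pos: [476.7, 126.1, 276.2]
tcp_rot: [-1.326, 1.002, -1.004]
wrist_force: [0.3, -0.6, -0.7]
opening: 0.402
```

servo_tool --rows '[[[-1,-1,0],[0,0,0],-0.2],[[-3,-2,0],[0,0,0],-0.2],[[-5,-3,0],[0,0,0],-0.2],[[-6,-3,0],[0,0,0],-0.2],[[-6,-3,0],[0,0,0],-0.2]]'

```text
time_s: 6.43
tcp_pos: [459.9, 185.1, 303.9]
tcp_rot: [-1.327, 1.001, -1.002]
wrist_force: [0.4, -0.9, -0.0]
opening: 0.402
```

```bash
python3 - <<'E'
from h import *
st();T=tool()
p,d=read_camera("wrist")
cv2.imwrite("pics/w6.png",cv2.resize(p[170:320,250:450,::-1],None,fx=4,fy=4,interpolation=cv2.INTER_CUBIC))
M=T@camera_model("wrist")["mount"]
p,d=read_camera("scene");cv2.imwrite("pics/s6.png",cv2.resize(p[170:260,250:370,::-1],None,fx=6,fy=6,interpolation=cv2.INTER_CUBIC))
E
```

```text
t 6.43 along 54.5 lat 492.7 z 303.9 open 0.402 F along/lat/z -0.9 0.2 -0.0 M [0.   0.03 0.01]
```

View pics/w6.png

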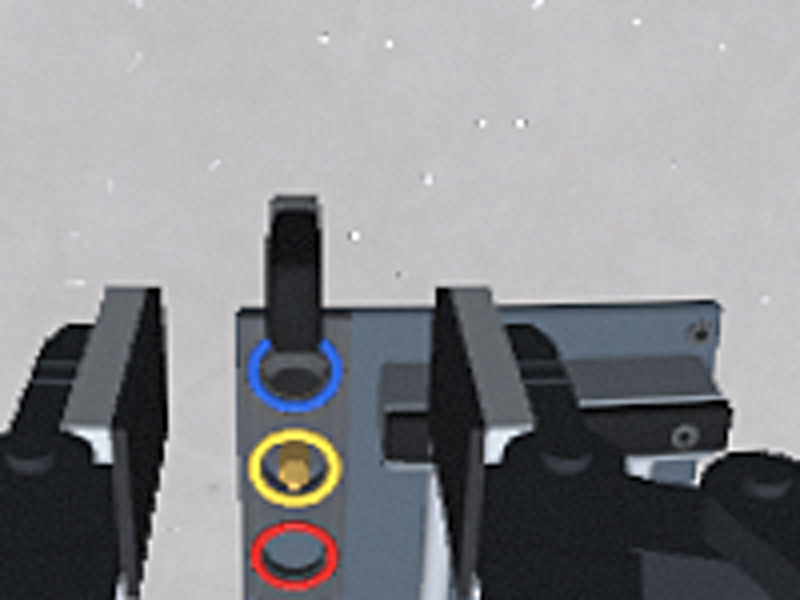

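View pics/s6.png

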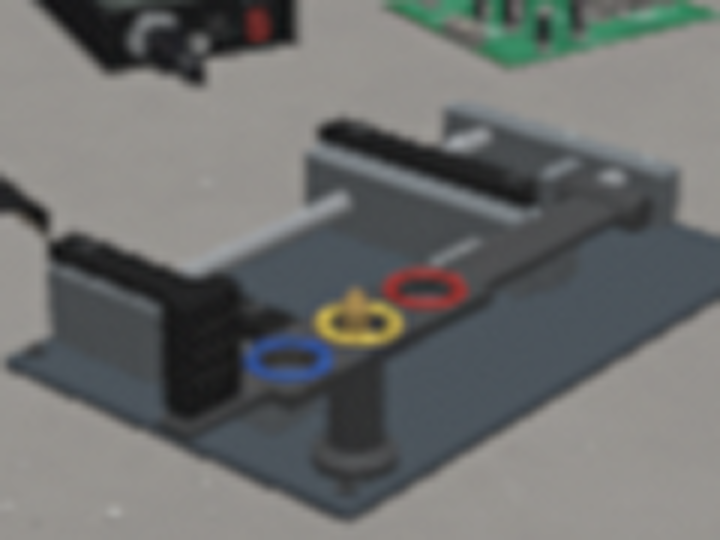

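```bash
python3 - <<'E'
from h import *
T=tool()
for L in(105,139,173):
  for th in(0,.03):
    P=dd*(-218.5+L*np.cos(th))+ll*493.4+[0,0,58+L*np.sin(th)];print(L,th,"scene",((proj("scene",P)-[250,170]+.5)*6).round(0),"wrist",((proj("wrist",P,T)-[250,170]+.5)*4).round(0))
E
```

```text
105 0 scene [417. 290.] wrist [297. 552.]
105 0.03 scene [417. 281.] wrist [297. 558.]
139 0 scene [351. 324.] wrist [297. 463.]
139 0.03 scene [351. 312.] wrist [297. 471.]
173 0 scene [280. 360.] wrist [297. 365.]
173 0.03 scene [280. 345.] wrist [297. 374.]
```

```bash
python3 -c "
from cell import *
print(sign_off())"
```

```text
the job is handed in; nothing more can be done
None
```

The cradle is set to its middle width and the job is handed in, with the brass peg standing up through the yellow-ringed hole. I gripped the stay arm by its black tab, slid the jaw back about 33 mm and lowered the arm. I pressed it down until the stop pushed back with about 26 N, then let go and moved the gripper clear. It took about 6.5 s.

**Checks after release:**
- **Peg:** the wrist and scene pictures both show it through the yellow ring.
- **Arm angle:** in the scene picture the ring heights match the fully-down position to about one enlarged-image pixel (0.03 rad of lift would show as 9 to 15). The wrist picture agrees roughly, a few pixels off and not consistently.
- **Contact:** wrist force was near zero, with the robot touching nothing.

**Disagreements:** the first peg positions differed by up to about 10 mm along the arm. The top view was blurred, and I first misread the peg tip in the wrist image. Rechecking the tip and comparing it with the rings in the same views brought the wrist and scene estimates to within about 2 mm. While gripping there was a sideways force of about 6 N (14 N while pressing on the stop) because the grip was slightly off-centre; it disappeared on release.

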